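Cover the garnish pots at the sushi counter

TASK

The four dark stoneware garnish pots are washed and dry: cover each with its own wooden lid, the one that matches its shape and size, seated fully down and level on the rim with its step inside the mouth. Set each lid down gently rather than dropping it, and leave the pots, the soy jug and the sake cup standing where they are.

Things in the scene. Friction and masses are not known exactly. Their poses are not given: they have to be found in the camera images.
- lid_big_round: Large round lid. Brown wood, right way up. Step 86 mm across, 8 mm high, enters the mouth with 8 mm to spare; plate 118 mm across, 9 mm thick, rests on the rim; on top a central batten handle, 16 mm wide to grip, 22 mm high, 64 mm long. Origin: centre of the step's underside, 17 mm below plate top, 39 mm below batten top. z up, x along the batten. 40-110 g.
- lid_small_round: Small round lid. Brown wood, right way up. Step 54 mm across, 8 mm high, enters the mouth with 8 mm to spare; plate 86 mm across, 9 mm thick, rests on the rim; on top a central batten handle, 16 mm wide to grip, 22 mm high, 50 mm long. Origin: centre of the step's underside, 17 mm below plate top, 39 mm below batten top. z up, x along the batten. 40-110 g.
- lid_square: Square lid. Brown wood, right way up. Step 62 x 62 mm, 8 mm high, enters the mouth with 8 mm to spare; plate 92 x 92 mm, 9 mm thick, rests on the rim; on top a central batten handle, 16 mm wide to grip, 22 mm high, 60 mm long. Origin: centre of the step's underside, 17 mm below plate top, 39 mm below batten top. z up, x along the batten and a side; fits at any quarter turn. 40-110 g.
- lid_oblong: Oblong lid. Brown wood, right way up. Step 90 (x) by 50 mm, 8 mm high, enters the mouth with 8 mm to spare; plate 120 (x) by 80 mm, 9 mm thick, rests on the rim; on top a central batten handle, 16 mm wide to grip, 22 mm high, 70 mm long. Origin: centre of the step's underside, 17 mm below plate top, 39 mm below batten top. z up, x along the batten and long side; fits at either half turn. 40-110 g.
- pot_big_round: Large round pot. Dark brown-black stoneware, open at the top, empty, loose on the counter. 112 mm across outside, mouth 102 mm across, wall 5 mm. Its rim is 60 mm above the counter; its own lid's origin comes to rest 52 mm above the pot's origin. Origin: centre of its underside. z up. About 500 g.
- pot_small_round: Small round pot. Dark brown-black stoneware, open at the top, empty, loose on the counter. 80 mm across outside, mouth 70 mm across, wall 5 mm. Its rim is 50 mm above the counter; its own lid's origin comes to rest 42 mm above the pot's origin. Origin: centre of its underside. z up. About 280 g.
- pot_square: Square pot. Dark brown-black stoneware, open at the top, empty, loose on the counter. 88 x 88 mm outside, mouth 78 x 78 mm, wall 5 mm. Its rim is 55 mm above the counter; its own lid's origin comes to rest 47 mm above the pot's origin. Origin: centre of its underside. z up, x and y along its sides. About 420 g.
- pot_oblong: Oblong (rectangular) pot. Dark brown-black stoneware, open at the top, empty, loose on the counter. 116 mm along x by 76 mm outside, mouth 106 x 66 mm, wall 5 mm. Its rim is 45 mm above the counter; its own lid's origin comes to rest 37 mm above the pot's origin. Origin: centre of its underside. z up, x along its long side. About 450 g.
- soy_jug: Bystander: white ceramic soy jug with knobbed cap, spout and small handle, 58 mm across (80 over spout and handle), 66 mm tall, loose among the pots and lids. Origin: centre of its underside, z up. (A 33 mm high pile of white dishes and a 14 mm high chopstick rest also stand among them; equipment round the counter's edges is fixed.)
- sake_cup: Bystander: small blue ceramic sake cup, 50 mm across, 42 mm tall, loose, standing among the pots and lids. Origin: centre of its underside, z up.
Things that resemble listed ones, but are neither listed nor needed, are in the scene too. What is shaped like the lid_small_round but green, orange or yellow is not meant.

How it is judged:
By the outcome, as a careful person would: the job done as asked, in the order asked, and still so for the second after the job is handed in, with the robot touching nothing.
It also fails if it takes over 120 s, if anything falls off the work surface, if the arm or the gripper's body presses on something with over 40 N, if the wrist force passes 120 N, or if a joint passes its speed limit or range.

ROBOT

A 7-joint arm with a two-finger parallel gripper is mounted at the origin on the work surface. World frame = base frame: x ahead of the robot, y to its left, z up, the work surface at z = 0. Lengths are in m, angles in rad, forces in N, time in s.
With the tool pointing down it reaches from about 0.35 to 0.9 m from the base axis. Payload 8.1 kg.
Tool frame: the origin (TCP) lies at the very end of the fingers, on their centre line; the grasp point (between the pads) lies 19 mm behind it (ctrl.pinch_z is the distance from the TCP to the grasp point, in m); z points along the fingers, y is the direction in which the jaws open and shut (so a half turn about z gives the same grasp; the last joint's range is limited). The gripper opens to 85 mm and grips with 20 to 120 N. Pads are 22 mm wide; open, the fingers measure 114 mm over their backs; the gripper's body (76 mm by 85 mm) begins 54 mm behind the grasp point. The pads swing forward as they close: fully open they stand 13 mm farther back than shut.
Start: joints at [-1.24, 0.434, 0.025, 1.573, -0.012, 1.134, -0.075], TCP at [0.263, 0.567, 0.231] pointing down, gripper open.
Joint ranges: [-2.62, 2.62], [-0.44, 2.09], [-1.27, 1.32], [0.08, 2.57], [-1.32, 4.46], [0.12, 2], [-2.74, 2.74]. Speed limits (rad/s): [2.22, 2.22, 3.01, 3.01, 3.14, 3.14, 3.14].

INTERFACE

Orientations are given as a 3x3 rotation matrix whose columns are the frame's x, y, z axes.
In Python, from workcell import ctrl gives the robot as it stands. The module is installed in compiled form; this text tells all that it offers.
- The arm moves only by the tool servo_tool, never from a script. Its argument "moves" is a list of rows, each a list of 7 numbers: the finger opening in m, from 0 to 0.0854, then the shift along the tool's x, y, z in m, then the turn, a rotation vector about the tool's x, y, z in rad. A call has 1 to 20 rows; each row is the pose to reach, as a shift and turn from the pose measured when the call began, along the tool's axes at that moment; what a row does not reach only later rows make up. A row lasts 1/12 s, in which the tool goes at most 41.7 mm and 7.16 degrees, less where a joint would pass 70% of its speed; a pose out of reach is approached as far as the arm can. A call with a gripper value outside its range is refused whole. The fingers move at their own pace and stop on an object; "newtons" is the grip in N (left out, the last holds). Time passes only in rows, so rows that repeat a pose let the fingers close. It gives the time, the measured TCP pose, the force and the opening at its end, in the units of the state.
- ctrl.get_obs(): the state, without advancing time (a new reading comes with each control period).
- ctrl.camera(name): name is "scene" or "top" or "wrist"; returns a dict with "image" (384x512x3 uint8, red, green, blue), "camera_matrix" (3x3 intrinsics, pixels), "k1" (the pictures are not rectified: a ray, as slopes to the right and down, at radius r is drawn at 1 + k1 r^2 times it, then the intrinsics apply), "xyz" and "attitude" of the camera in the world. Camera axes: x right, y down, z forward; pixel columns grow to the right and rows downward; lengths in m; the calibration is good to about 2 mm. A picture is of the moment at which its call begins. There is no depth.
- ctrl.finish_job(): hands the job in, once; it reports no verdict.
Trained networks look in the newest picture that a camera, given by its name, has taken for a name from the list of things; names that differ only in an ending like _2 or _b are one class to them, and where a whole thing is asked for, a point or a joint stands for the part that bears it (a point fixed in the world has none). Each returns a list of dicts, best first, with "score" (0 to 1); they miss things now and then, are a little off and sometimes report something else, mostly with a low value. They report only what shows in the picture. A call takes as long as a camera call. They do not tell look-alikes from the thing itself.
- ctrl.regions_of(query, camera): "pixels" (384x512 bool, what is visible of it) and "box" ([left, top, right, bottom] in pixels, round what is visible of it).
The state is a dict: "time_s": time; "joint_positions": joint angles; "joint_velocities": joint speeds; "joint_torque": joint torques, N m; "ee_pos": TCP position; "orientation": TCP orientation; "wrist_force": force on the tool from outside, world axes, zero at the start; "wrist_torque": the same for the moment, N m; "opening": finger opening in m.
Only numpy, scipy, OpenCV 4.12 (cv2) and the standard library are available. Lean on these libraries where they do the work, as an engineer would, in place of code of your own. Each camera call takes 0.05 s, during which the arm holds its last target. There are 200 camera calls.

## Working session

There is one attempt and no reset: what is moved stays moved. The work goes in short steps, Python scripts to look and compute and a tool call to move; the robot and the scene stay as the last step left them, time stands still between calls to the robot, and variables do not carry over. Pictures are saved under pics/ and viewed, about 12 in all and at most 16, crops included, and the job is handed in when it is done.

Besides the shell and the picture viewer there is one more tool, called after "Request:" by a JSON object that holds its "name" and its "arguments". servo_tool: Moves the arm, as the interface text tells. Its arguments: {"type":"object","properties":{"moves":{"type":"array","items":{"type":"array","items":{"type":"number"}}},"newtons":{"type":"number"}},"required":["moves"]}

```bash
mkdir -p pics
cat > h.py <<'E'
import numpy as np, cv2
from workcell import ctrl
np.set_printoptions(precision=4,suppress=True)
def ray(c,uv):
    K=np.array(c["camera_matrix"]);k=c["k1"]
    uv=np.atleast_2d(np.asarray(uv,float))
    d=np.c_[(uv[:,0]-K[0,2])/K[0,0],(uv[:,1]-K[1,2])/K[1,1]]
    s=d.copy()
    for _ in range(30): s=d/(1+k*(s**2).sum(1,keepdims=True))
    return np.c_[s,np.ones(len(s))]@np.array(c["attitude"]).T
def onz(c,uv,z):
    r=ray(c,uv);o=np.array(c["xyz"])
    return o+r*((z-o[2])/r[:,2])[:,None]
def proj(c,P):
    K=np.array(c["camera_matrix"]);p=(np.atleast_2d(P)-np.array(c["xyz"]))@np.array(c["attitude"])
    s=p[:,:2]/p[:,2:];s=s*(1+c["k1"]*(s**2).sum(1,keepdims=True))
    return s*[K[0,0],K[1,1]]+K[:2,2]
def save(c,n,box=None,f=1.5):
    im=c["image"][:,:,::-1]
    if box: im=im[box[1]:box[3],box[0]:box[2]]
    cv2.imwrite("pics/"+n,cv2.resize(im,None,fx=f,fy=f,interpolation=cv2.INTER_CUBIC))
E
cat > a.py <<'E'
from h import *
names="lid_big_round lid_small_round lid_square lid_oblong pot_big_round pot_small_round pot_square pot_oblong soy_jug sake_cup".split()
Z=dict(lid=.017,pot=.05,soy=.03,sak=.04)
for cam in ["top","scene"]:
    c=ctrl.camera(cam);save(c,cam+"1.png")
    print(cam,c["xyz"],np.array(c["attitude"]).tolist(),c["camera_matrix"][0])
    for n in names:
        for r in ctrl.regions_of(n,cam)[:5]:
            m=r["pixels"];uv=np.argwhere(m)[:,::-1].mean(0)
            print(n,round(r["score"],2),r["box"],m.sum(),onz(c,uv,Z[n[:3]])[0])
E
python3 a.py
```

```text
top [0.4111 0.0002 1.0801] [[0.010025573989838023, -0.9877036600107726, 0.1560159218397218], [-0.9999472391706833, -0.010251901409783834, -0.0006460591398915537], [0.002237574826111673, -0.1560012131965901, -0.9877543291426717]] [354.9827   0.     254.4836]
lid_big_round 0.9 [234.3, 140.0, 275.4, 174.6] 1128 [0.6855 0.0052 0.017 ]
lid_big_round 0.59 [243.8, 191.6, 265.4, 212.2] 293 [ 0.5536 -0.0035  0.017 ]
lid_small_round 0.82 [81.9, 137.3, 110.6, 161.8] 589 [0.7002 0.4867 0.017 ]
lid_small_round 0.72 [172.0, 154.6, 192.3, 179.8] 593 [0.6568 0.2223 0.017 ]
lid_small_round 0.59 [129.2, 145.2, 156.9, 176.4] 608 [0.67   0.3458 0.017 ]
lid_small_round 0.57 [163.0, 110.6, 191.5, 139.7] 541 [0.7825 0.2374 0.017 ]
lid_square 0.78 [89.8, 184.5, 126.4, 223.6] 953 [0.5332 0.4461 0.017 ]
lid_oblong 0.7 [273.0, 219.0, 315.1, 264.7] 1097 [ 0.4219 -0.1192  0.017 ]
pot_big_round 0.76 [191.2, 220.9, 230.8, 255.7] 1191 [0.4328 0.1203 0.05  ]
pot_big_round 0.28 [382.6, 187.2, 421.7, 235.5] 1182 [ 0.514  -0.4276  0.05  ]
pot_small_round 0.73 [336.0, 254.5, 366.2, 282.0] 628 [ 0.3566 -0.2756  0.05  ]
p
[... 953 characters left out ...]
0, 328.0, 339.3] 848 [0.7035 0.4932 0.017 ]
lid_square 0.97 [324.5, 265.9, 369.6, 303.2] 1003 [0.5358 0.4533 0.017 ]
lid_oblong 0.65 [251.4, 133.9, 286.1, 155.3] 563 [ 0.4232 -0.1157  0.017 ]
pot_big_round 0.88 [288.6, 167.0, 327.5, 204.2] 955 [0.4377 0.1272 0.05  ]
pot_small_round 0.62 [248.9, 98.3, 269.4, 120.1] 395 [ 0.3692 -0.259   0.05  ]
pot_square 0.8 [339.1, 193.0, 379.9, 233.3] 1074 [0.3763 0.3073 0.05  ]
pot_oblong 0.66 [187.5, 88.4, 221.6, 116.3] 705 [ 0.5307 -0.4081  0.05  ]
soy_jug 0.7 [247.4, 168.7, 266.6, 189.1] 284 [0.5558 0.0022 0.03  ]
soy_jug 0.42 [185.9, 89.8, 217.1, 113.5] 713 [ 0.5193 -0.4306  0.03  ]
sake_cup 0.76 [302.7, 217.0, 321.8, 233.6] 220 [0.5104 0.2482 0.04  ]
```

View pics/top1.png

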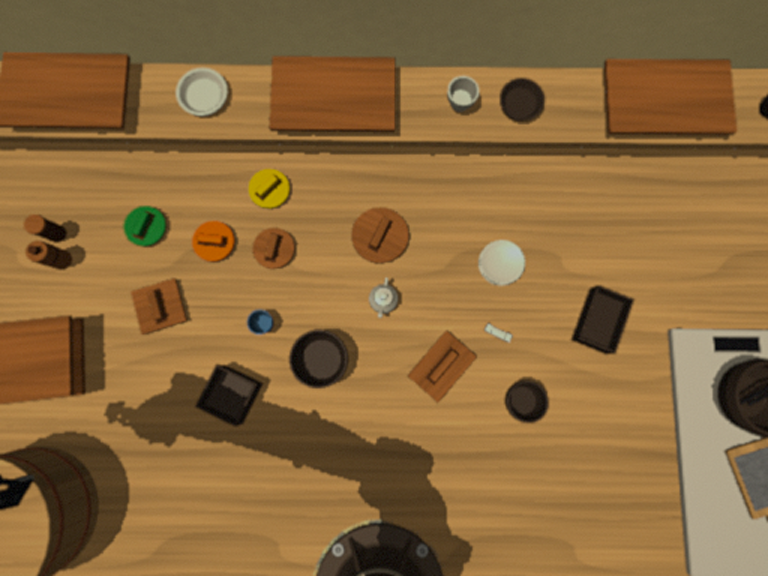

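View pics/scene1.png

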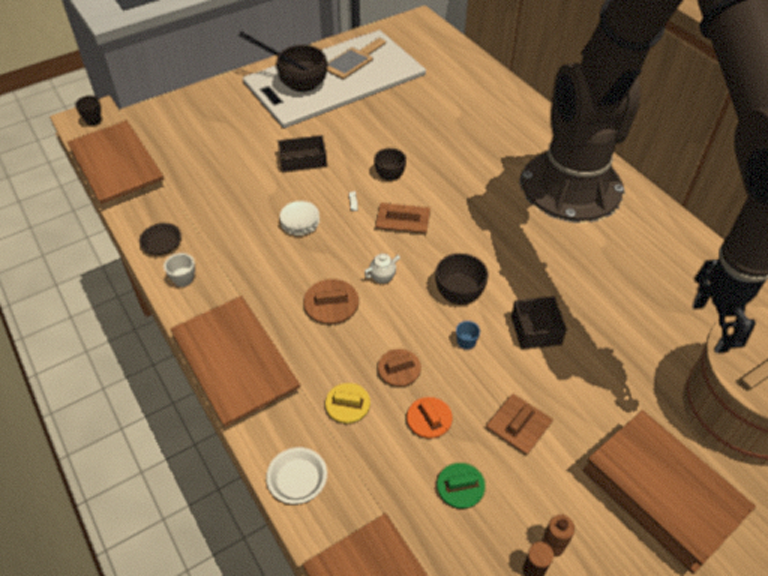

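Top view (shown at 1.5x): the big lid is at (380,235) and the brown small lid at (274,248). The square lid is at (160,306) and the oblong lid at (442,366). The pots are big (319,358), square (230,394), small (527,401) and oblong (602,320).

Only green (145,226), orange (213,241) and yellow (269,188) could be mistaken for the small lid. The dark dish on the back ledge at (522,100) is not a pot. I choose the brown lid at (274,248). Next I fit models to the masks in both cameras.

```bash
cat > fit.py <<'E'
from h import *
from scipy.optimize import minimize
t=np.linspace(0,2*np.pi,48,endpoint=False)
def box(a,b,z0,z1): return np.array([[x,y,z] for x in(-a/2,a/2) for y in(-b/2,b/2) for z in(z0,z1)])
def cyl(d,z0,z1): return np.vstack([np.c_[d/2*np.cos(t),d/2*np.sin(t),0*t+z] for z in(z0,z1)])
M=dict(lid_big_round=[cyl(.118,.008,.017),box(.064,.016,.017,.039),cyl(.086,0,.008)],
lid_small_round=[cyl(.086,.008,.017),box(.05,.016,.017,.039),cyl(.054,0,.008)],
lid_square=[box(.092,.092,.008,.017),box(.06,.016,.017,.039),box(.062,.062,0,.008)],
lid_oblong=[box(.12,.08,.008,.017),box(.07,.016,.017,.039),box(.09,.05,0,.008)],
pot_big_round=[cyl(.112,0,.06)],pot_small_round=[cyl(.08,0,.05)],
pot_square=[box(.088,.088,0,.055)],pot_oblong=[box(.116,.076,0,.045)],
soy_jug=[cyl(.058,0,.06)],sake_cup=[cyl(.05,0,.042)])
S=4
def sil(c,n,p,z=0):
    co,si=np.cos(p[2]),np.sin(p[2]);R=np.array([[co,-si,0],[si,co,0],[0,0,1]])
    im=np.zeros((384*S,512*S),np.uint8)
    for part in M[n]:
        uv=(proj(c,part@R.T+[p[0],p[1],z])+.5)*S-.5
        cv2.fillConvexPoly(im,cv2.convexHull(np.round(uv*16).astype(np.int32)),1,shift=4)
    return im
def fit(n,views,p0,z=0,yaws=(0,.4,.8,1.2,1.6,2.0,2.4,2.8)):
    """views: list of (cam dict, mask)"""
    big=[(c,cv2.resize(m.astype(np.uint8),None,fx=S,fy=S,interpolation=cv2.INTER_NEAREST)) for c,m in views]
    def cost(p):
        v=0
        for c,m in big:
            s=sil(c,n,p,z);v+=1-(s&m).sum()/max(1,(s|m).sum())
        return v/len(big)
    best=None
    for y in yaws:
        p=np.array([*p0[:2],y])
        r=minimize(cost,p,method="Nelder-Mead",options=dict(maxfev=90,initial_simplex=[p,p+[.01,0,0],p+[0,.01,0],p+[0,0,.25]]))
        if best is None or r.fun<best.fun: best=r
    return best.x,best.fun
E
cat > b.py <<'E'
from fit import *
G=dict(lid_big_round=(.686,.006),lid_small_round=(.658,.224),lid_square=(.534,.449),lid_oblong=(.422,-.118),pot_big_round=(.433,.121),pot_small_round=(.358,-.27),pot_square=(.367,.293),pot_oblong=(.514,-.425),soy_jug=(.55,-.003),sake_cup=(.504,.24))
C={k:ctrl.camera(k) for k in("top","scene")}
for n,g in G.items():
    v=[]
    for k,c in C.items():
        gp=proj(c,[*g,.03])[0]
        rs=[r["pixels"] for r in ctrl.regions_of(n,k)]
        rs=[m for m in rs if np.linalg.norm(np.argwhere(m)[:,::-1].mean(0)-gp)<15]
        if rs: v.append((c,rs[0]))
    out=[fit(n,[x],g) for x in v] if len(v)>1 else []
    ys=(0,.8,1.6,2.4) if "square" not in n else (0,.3,.6,.9,1.2)
    print(n,len(v),*fit(n,v,g),"| single:",*[o[0] for o in out])
o=ctrl.get_obs();print(o["time_s"],o["ee_pos"],o["orientation"],o["opening"],o["wrist_force"])
c=ctrl.camera("wrist");R=np.array(o["orientation"]);print(R.T@(np.array(c["xyz"])-o["ee_pos"]),R.T@np.array(c["attitude"]),c["camera_matrix"])
save(C["top"],"lids.png",(80,90,330,275),3)
E
time python3 b.py
```

```text
lid_big_round 2 [0.6881 0.0059 0.4772] 0.08566719066707623 | single: [0.6881 0.0064 2.4979] [0.6866 0.0052 1.6705]
lid_small_round 2 [0.6566 0.2234 1.3327] 0.06647602890329884 | single: [0.658  0.2229 3.1241] [0.656  0.2239 1.6192]
lid_square 2 [0.5359 0.4485 1.9036] 0.07325650250802684 | single: [0.5371 0.448  3.4654] [0.5332 0.4489 1.8939]
lid_oblong 2 [ 0.4219 -0.1209  2.4392] 0.0863142394743564 | single: [ 0.4218 -0.121  -0.7033] [ 0.4218 -0.1199  2.4751]
pot_big_round 2 [0.4323 0.1196 1.1853] 0.1169655421743988 | single: [0.4325 0.1201 0.5556] [0.4243 0.1107 2.9921]
pot_small_round 2 [ 0.355  -0.2805  2.1189] 0.14227590701336157 | single: [ 0.3546 -0.281   2.6009] [ 0.3527 -0.284   0.987 ]
pot_square 2 [0.3633 0.2938 1.1542] 0.04965048345766321 | single: [0.3632 0.293  2.7222] [ 0.3646  0.2964 -0.4259]
pot_oblong 2 [ 0.5158 -0.4384 -0.39  ] 0.062171136267926475 | single: [ 0.5149 -0.4379  2.7437] [ 0.5163 -0.439  -0.3804]
soy_jug 2 [ 0.5501 -0.0029  2.185 ] 0.21219843871142413 | single: [ 0.5494 -0.0029  2.9688] [ 0.5533 -0.0022  1.6431]
sake_cup 1 [0.4988 0.2356 3.2066] 0.2460890493381468 | single:
2.2 [0.2627 0.5671 0.2313] [[-0.9073  0.4204  0.    ]
 [ 0.4204  0.9073  0.0001]
 [ 0.      0.0001 -1.    ]] 0.08529751300514293 [-0.2028  1.2175  0.277 ]
[ 0.072   0.0011 -0.1418] [[-0.0001 -0.9591 -0.283 ]
 [ 1.     -0.0001 -0.0001]
 [ 0.0001 -0.283   0.9591]] [[322.2068   0.     259.3969]
 [  0.     322.2068 190.5065]
 [  0.       0.       1.    ]]
real	4m11.597s
user	2m6.138s
sys	1m31.085s
```

View pics/lids.png

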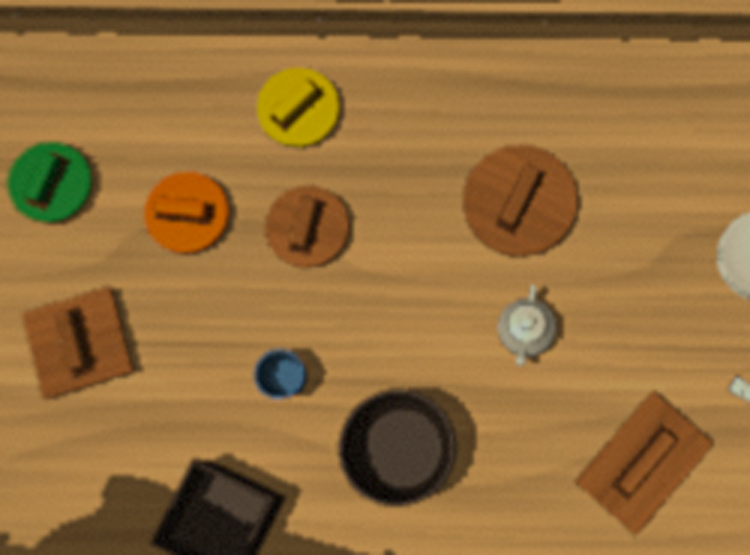

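Lid choice is confirmed: the crop shows the brown small lid at (308,226), and green, orange and yellow nearby are excluded. The poses fit well. Next I move to look at the square pot from close by.

```bash
cat > go.py <<'E'
from h import *
import sys
from scipy.spatial.transform import Rotation as Rn
def go(x,y,z,yaw):
    o=ctrl.get_obs();R=np.array(o["orientation"]);p=np.array(o["ee_pos"])
    while yaw-np.arctan2(R[1,0],R[0,0])>np.pi: yaw-=2*np.pi
    c,s=np.cos(yaw),np.sin(yaw);T=np.array([[c,s,0],[s,-c,0],[0,0,-1]])
    d=R.T@(np.array([x,y,z])-p)
    w=Rn.from_matrix(R.T@T).as_rotvec()
    print("t",round(o["time_s"],2),"shift",d,"turn",w,"rows>=",max(np.linalg.norm(d)/.0417,np.linalg.norm(w)/.125), "j7",o["joint_positions"][6],"open",o["opening"],"F",o["wrist_force"])
def see(n,g,z=0,pic=None):
    import fit as F
    F.S=2
    c=ctrl.camera("wrist");gp=proj(c,[*g[:2],z+.03])[0]
    rs=[r for r in ctrl.regions_of(n,"wrist")]
    rs=[(np.linalg.norm(np.argwhere(r["pixels"])[:,::-1].mean(0)-gp),r) for r in rs if r["pixels"].any()]
    print(n,[(round(d),round(r["score"],2),[int(b) for b in r["box"]]) for d,r in rs])
    rs=[r for d,r in rs if d<50]
    if rs: print("fit",*F.fit(n,[(c,rs[0]["pixels"])],g,z,yaws=(g[2],)))
    if pic: save(c,pic,None,1)
def hov(g,yaw,z=.22,off=.05): go(g[0]-off*np.cos(yaw),g[1]-off*np.sin(yaw),z,yaw)
E
python3 -c "
from go import *
hov((.3633,.2938),2.725)"
```

```text
t 2.25 shift [-0.2562 -0.2048  0.0113] turn [ 0.0001 -0.     -0.0173] rows>= 7.870454136399067 j7 -0.07510992781727475 open 0.08564442445147966 F [ 0.273   0.7727 -0.1978]
```

Request:
{"name": "servo_tool", "arguments": {"moves": [[0.085,-0.256,-0.205,0.011,0,0,-0.017],[0.085,-0.256,-0.205,0.011,0,0,-0.017],[0.085,-0.256,-0.205,0.011,0,0,-0.017],[0.085,-0.256,-0.205,0.011,0,0,-0.017],[0.085,-0.256,-0.205,0.011,0,0,-0.017],[0.085,-0.256,-0.205,0.011,0,0,-0.017],[0.085,-0.256,-0.205,0.011,0,0,-0.017],[0.085,-0.256,-0.205,0.011,0,0,-0.017],[0.085,-0.256,-0.205,0.011,0,0,-0.017],[0.085,-0.256,-0.205,0.011,0,0,-0.017],[0.085,-0.256,-0.205,0.011,0,0,-0.017]]}}

```text
time_s: 3.17
ee_pos: [0.4087, 0.274, 0.2205]
orientation: [[-0.914, 0.405, 0.0], [0.405, 0.914, 0.001], [0.0, 0.001, -1.0]]
wrist_force: [-0.1, 0.2, -0.0]
opening: 0.0847
```

```bash
python3 -c "
from go import *
see('pot_square',(.3633,.2938,1.154),0,'w1.png')
see('pot_big_round',(.4323,.1196,1.154))
hov((.5359,.4485),3.475)"
```

```text
pot_square [(2, 0.97, [213, 74, 306, 168])]
fit [0.363  0.295  1.1438] 0.0428723047704167
pot_big_round [(7, 0.78, [81, 193, 193, 286])]
fit [0.4328 0.1211 1.2044] 0.3350628001952072
t 3.37 shift [-0.0836  0.2444  0.0003] turn [ 0.0003 -0.0002 -0.7478] rows>= 6.195161473464307 j7 0.4916669108863381 open 0.08497573103009473 F [ 0.7418  0.1304 -1.0092]
```

View pics/w1.png

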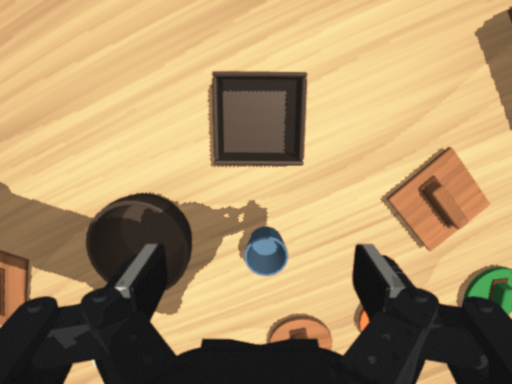

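The wrist view shows the square pot at (259,120) and the square lid at (437,198). The fit agrees with the earlier one to about 1 mm. Next is a hover over the square lid.

Request:
{"name": "servo_tool", "arguments": {"moves": [[0.06,-0.084,0.244,0,0,0,-0.748],[0.06,-0.084,0.244,0,0,0,-0.748],[0.06,-0.084,0.244,0,0,0,-0.748],[0.06,-0.084,0.244,0,0,0,-0.748],[0.06,-0.084,0.244,0,0,0,-0.748],[0.06,-0.084,0.244,0,0,0,-0.748],[0.06,-0.084,0.244,0,0,0,-0.748],[0.06,-0.084,0.244,0,0,0,-0.748],[0.06,-0.084,0.244,0,0,0,-0.748],[0.06,-0.084,0.244,0,0,0,-0.748]]}}

```text
time_s: 4.2
ee_pos: [0.5824, 0.464, 0.2202]
orientation: [[-0.945, -0.327, -0.001], [-0.327, 0.945, -0.0], [0.001, -0.0, -1.0]]
wrist_force: [0.4, 0.3, -0.1]
opening: 0.06
```

```bash
python3 -c "
from go import *
see('lid_square',(.5359,.4485,1.904))
go(.5359,.4485,.02,3.475)"
```

```text
lid_square [(3, 0.95, [219, 74, 307, 161])]
fit [0.5351 0.4512 1.8886] 0.024217478702019735
t 4.3 shift [0.0492 0.0009 0.201 ] turn [ 0.0002  0.0002 -0.0003] rows>= 4.963687565801854 j7 1.1553458343594964 open 0.05968409450730964 F [ 0.4991 -0.3662 -0.2092]
```

Request:
{"name": "servo_tool", "arguments": {"moves": [[0.05,0.04,0.002,0.03,0,0,0.015],[0.05,0.049,0.003,0.07,0,0,0.015],[0.05,0.049,0.003,0.11,0,0,0.015],[0.05,0.049,0.003,0.15,0,0,0.015],[0.05,0.049,0.003,0.175,0,0,0.015],[0.05,0.049,0.003,0.19,0,0,0.015],[0.05,0.049,0.003,0.2,0,0,0.015],[0.05,0.049,0.003,0.2,0,0,0.015],[0.0,0.049,0.003,0.2,0,0,0.015],[0.0,0.049,0.003,0.2,0,0,0.015],[0.0,0.049,0.003,0.2,0,0,0.015],[0.0,0.049,0.003,0.2,0,0,0.015],[0.0,0.049,0.003,0.2,0,0,0.015],[0.0,0.049,0.003,0.2,0,0,0.015],[0.0,0.049,0.003,0.2,0,0,0.015]], "newtons": 40}}

```text
time_s: 5.55
ee_pos: [0.5364, 0.4516, 0.0232]
orientation: [[-0.95, -0.313, 0.003], [-0.313, 0.95, 0.003], [-0.003, 0.002, -1.0]]
wrist_force: [-1.1, -1.2, 7.6]
opening: 0.0148
```

Request:
{"name": "servo_tool", "arguments": {"moves": [[0,0,0,-0.005,0,0,0],[0,0,0,-0.02,0,0,0],[0,0,0,-0.05,0,0,0],[0,0,0,-0.085,0,0,0],[0,0,0,-0.12,0,0,0],[0,0,0,-0.15,0,0,0],[0,0,0,-0.15,0,0,0],[0,0,0,-0.15,0,0,0]]}}

```text
time_s: 6.22
ee_pos: [0.5371, 0.4521, 0.1765]
orientation: [[-0.95, -0.313, 0.006], [-0.313, 0.95, 0.006], [-0.008, 0.004, -1.0]]
wrist_force: [-0.5, 0.0, -2.2]
opening: 0.0151
```

```bash
python3 -c "
from go import *
see('lid_square',(.535,.451,1.904),.15,'w2.png')
go(.3630,.2948,.12,2.718)"
```

```text
lid_square [(36, 0.82, [166, 149, 354, 317])]
fit [0.5367 0.4529 1.8897] 0.25840804815422824
t 6.32 shift [ 0.2129 -0.0942  0.0522] turn [0.0022 0.0019 0.7416] rows>= 5.933062676412824 j7 1.1032149359834302 open 0.014741207118519666 F [ 0.1759 -0.4872 -2.6019]
```

View pics/w2.png

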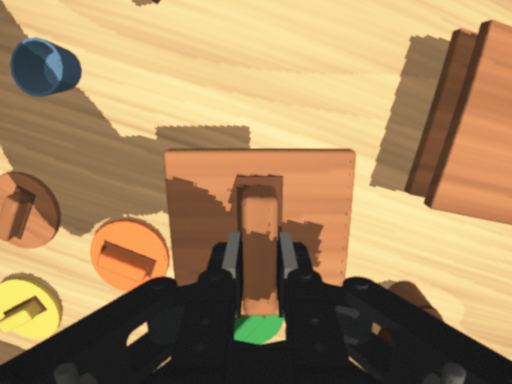

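The square lid is gripped centred and level (plate edges at columns 166 and 354). I carry it to the pot.

Request:
{"name": "servo_tool", "arguments": {"moves": [[0,0.04,-0.018,0,0,0,0.12],[0,0.077,-0.034,0,0,0,0.25],[0,0.114,-0.05,0,0,0,0.37],[0,0.15,-0.066,0.01,0,0,0.5],[0,0.185,-0.082,0.03,0,0,0.62],[0,0.213,-0.094,0.05,0.002,0.002,0.742],[0,0.213,-0.094,0.07,0.002,0.002,0.742],[0,0.213,-0.094,0.072,0.002,0.002,0.742],[0,0.213,-0.094,0.072,0.002,0.002,0.742],[0,0.213,-0.094,0.072,0.002,0.002,0.742]]}}

```text
time_s: 7.15
ee_pos: [0.3636, 0.2958, 0.1005]
orientation: [[-0.912, 0.411, 0.0], [0.411, 0.912, 0.0], [-0.0, 0.0, -1.0]]
wrist_force: [1.0, -0.1, -0.9]
opening: 0.0153
```

```bash
python3 -c "
from go import *
go(.3630,.2948,.070,2.718)"
```

```text
t 7.15 shift [ 0.0002 -0.0012  0.0305] turn [0.0005 0.0001 0.0004] rows>= 0.7311871490534386 j7 0.4174954304213121 open 0.015277793728616528 F [ 1.0459 -0.0541 -0.9431]
```

Request:
{"name": "servo_tool", "arguments": {"moves": [[0,0,-0.001,0.006,0,0,0],[0,0,-0.001,0.012,0,0,0],[0,0,-0.001,0.018,0,0,0],[0,0,-0.001,0.022,0,0,0],[0,0,-0.001,0.025,0,0,0],[0,0,-0.001,0.027,0,0,0],[0,0,-0.001,0.029,0,0,0],[0,0,-0.001,0.03,0,0,0],[0,0,-0.001,0.03,0,0,0],[0,0,-0.001,0.03,0,0,0]]}}

```text
time_s: 7.98
ee_pos: [0.3633, 0.2949, 0.0705]
orientation: [[-0.912, 0.411, 0.0], [0.411, 0.912, 0.0], [-0.0, 0.001, -1.0]]
wrist_force: [-0.3, 0.8, -0.7]
opening: 0.0149
```

Request:
{"name": "servo_tool", "arguments": {"moves": [[0,0,0,0.001,0,0,0],[0,0,0,0.002,0,0,0],[0,0,0,0.003,0,0,0],[0,0,0,0.003,0,0,0]]}}

```text
time_s: 8.32
ee_pos: [0.3634, 0.2951, 0.07]
orientation: [[-0.912, 0.411, 0.001], [0.411, 0.912, 0.002], [-0.0, 0.002, -1.0]]
wrist_force: [-9.7, -7.8, 41.2]
opening: 0.015
```

Contact at the expected height, so the lid is seated. I relax the load, release and rise.

Request:
{"name": "servo_tool", "arguments": {"moves": [[0.015,0,0,0,0,0,0],[0.018,0,0,-0.0005,0,0,0],[0.03,0,0,-0.0005,0,0,0],[0.045,0,0,-0.001,0,0,0],[0.045,0,0,-0.002,0,0,0],[0.045,0,0,-0.02,0,0,0],[0.045,0,0,-0.05,0,0,0],[0.045,0,0,-0.09,0,0,0],[0.045,-0.02,0,-0.13,0,0,0],[0.045,-0.05,0,-0.15,0,0,0],[0.045,-0.05,0,-0.15,0,0,0]]}}

```text
time_s: 9.23
ee_pos: [0.4156, 0.2732, 0.2252]
orientation: [[-0.91, 0.415, 0.01], [0.415, 0.91, 0.006], [-0.006, 0.01, -1.0]]
wrist_force: [0.8, -0.2, -0.8]
opening: 0.0453
```

```bash
python3 -c "
from go import *
see('lid_square',(.363,.295,2.718),.047,'w3.png')
hov((.6566,.2234),2.82)"
```

```text
lid_square [(4, 0.95, [206, 59, 308, 163])]
fit [0.3629 0.2969 2.713 ] 0.015433521803489558
t 9.33 shift [-0.295   0.061   0.0013] turn [ 0.0037  0.0014 -0.1042] rows>= 7.224282200055182 j7 0.4977997665061125 open 0.044932375279958 F [-0.9075  0.6581 -0.4358]
```

View pics/w3.png

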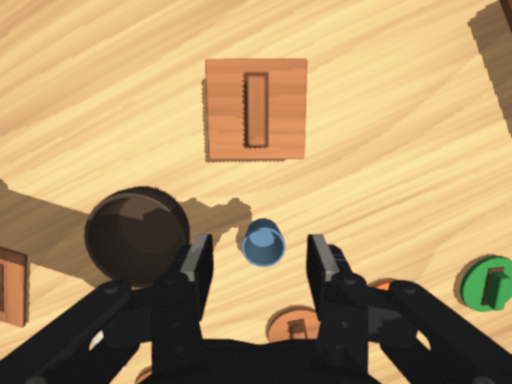

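The square lid is seated level (image centre (257,109), fit residual 0.015 at the seated height). Next is the small round lid.

Request:
{"name": "servo_tool", "arguments": {"moves": [[0.05,-0.295,0.061,0.001,0.004,0.001,-0.104],[0.05,-0.295,0.061,0.001,0.004,0.001,-0.104],[0.05,-0.295,0.061,0.001,0.004,0.001,-0.104],[0.05,-0.295,0.061,0.001,0.004,0.001,-0.104],[0.05,-0.295,0.061,0.001,0.004,0.001,-0.104],[0.05,-0.295,0.061,0.001,0.004,0.001,-0.104],[0.05,-0.295,0.061,0.001,0.004,0.001,-0.104],[0.05,-0.295,0.061,0.001,0.004,0.001,-0.104],[0.05,-0.295,0.061,0.001,0.004,0.001,-0.104],[0.05,-0.295,0.061,0.001,0.004,0.001,-0.104],[0.05,-0.295,0.061,0.001,0.004,0.001,-0.104]]}}

```text
time_s: 10.25
ee_pos: [0.7023, 0.2089, 0.2189]
orientation: [[-0.949, 0.315, -0.003], [0.315, 0.949, -0.0], [0.002, -0.001, -1.0]]
wrist_force: [-0.2, 0.6, -0.0]
opening: 0.0496
```

```bash
python3 -c "
from go import *
see('lid_small_round',(.6566,.2234,2.82),0,'w4.png')
go(.6566,.2234,.023,2.82)"
```

```text
lid_small_round [(108, 0.97, [269, 185, 343, 257]), (3, 0.91, [221, 79, 299, 161]), (236, 0.85, [465, 41, 512, 124]), (121, 0.76, [335, 53, 417, 139])]
fit [0.6572 0.2254 2.8803] 0.04759246336357292
t 10.35 shift [ 0.0479 -0.0008  0.1971] turn [-0.0001 -0.001   0.0015] rows>= 4.864805558283724 j7 0.9928834994945364 open 0.04989287896018718 F [-0.819   1.1881  0.1472]
```

View pics/w4.png

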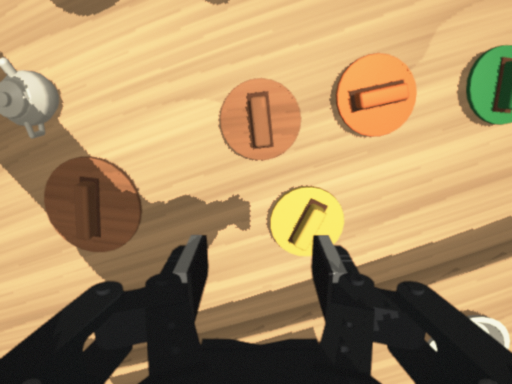

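The target small brown lid is at (260,119) with its batten about 4° off vertical. Green, orange and yellow are clearly apart from it. Grasping.

Request:
{"name": "servo_tool", "arguments": {"moves": [[0.05,0.04,0.001,0.03,0,0,-0.07],[0.05,0.048,0.001,0.07,0,0,-0.07],[0.05,0.048,0.001,0.11,0,0,-0.07],[0.05,0.048,0.001,0.15,0,0,-0.07],[0.05,0.048,0.001,0.175,0,0,-0.07],[0.05,0.048,0.001,0.19,0,0,-0.07],[0.05,0.048,0.001,0.195,0,0,-0.07],[0.05,0.048,0.001,0.196,0,0,-0.07],[0.0,0.048,0.001,0.196,0,0,-0.07],[0.0,0.048,0.001,0.196,0,0,-0.07],[0.0,0.048,0.001,0.196,0,0,-0.07],[0.0,0.048,0.001,0.196,0,0,-0.07],[0.0,0.048,0.001,0.196,0,0,-0.07],[0.0,0.048,0.001,0.196,0,0,-0.07]], "newtons": 40}}

```text
time_s: 11.52
ee_pos: [0.6583, 0.2257, 0.0262]
orientation: [[-0.969, 0.247, 0.002], [0.247, 0.969, 0.002], [-0.001, 0.002, -1.0]]
wrist_force: [-0.3, 0.5, 7.0]
opening: 0.0149
```

Request:
{"name": "servo_tool", "arguments": {"moves": [[0,0,0,-0.005,0,0,0],[0,0,0,-0.02,0,0,0],[0,0,0,-0.05,0,0,0],[0,0,0,-0.085,0,0,0],[0,0,0,-0.12,0,0,0],[0,0,0,-0.155,0,0,0],[0,0,0,-0.19,0,0,0],[0,0,0,-0.195,0,0,0],[0,0,0,-0.195,0,0,0]]}}

```text
time_s: 12.27
ee_pos: [0.6596, 0.2257, 0.2256]
orientation: [[-0.969, 0.248, 0.008], [0.248, 0.969, 0.004], [-0.007, 0.006, -1.0]]
wrist_force: [0.0, 0.5, -0.9]
opening: 0.0148
```

```bash
python3 -c "
from go import *
hov((.355,-.2805),2.4,.22,.1)"
```

```text
t 12.27 shift [ 0.0817 -0.6131  0.0012] turn [0.0079 0.0053 0.4914] rows>= 14.83299201507962 j7 1.0095901617795626 open 0.014795388575819971 F [ 0.0434  0.5124 -0.9149]
```

Request:
{"name": "servo_tool", "arguments": {"moves": [[0,0.004,-0.03,0,0,0,0.03],[0,0.009,-0.07,0,0,0,0.06],[0,0.014,-0.11,0,0,0,0.1],[0,0.02,-0.15,0,0,0,0.13],[0,0.025,-0.19,0,0,0,0.16],[0,0.031,-0.23,0,0,0,0.2],[0,0.036,-0.27,0,0,0,0.23],[0,0.041,-0.31,0,0,0,0.26],[0,0.047,-0.35,0,0,0,0.29],[0,0.052,-0.39,0,0,0,0.32],[0,0.057,-0.43,0,0,0,0.35],[0,0.063,-0.47,0,0,0,0.38],[0,0.068,-0.51,0,0,0,0.42],[0,0.073,-0.55,0,0,0,0.45],[0,0.079,-0.59,0,0,0,0.48],[0,0.082,-0.613,0.001,0.008,0.005,0.491],[0,0.082,-0.613,0.001,0.008,0.005,0.491],[0,0.082,-0.613,0.001,0.008,0.005,0.491],[0,0.082,-0.613,0.001,0.008,0.005,0.491]]}}

```text
time_s: 13.85
ee_pos: [0.4283, -0.3468, 0.2192]
orientation: [[-0.738, 0.675, -0.001], [0.675, 0.738, 0.001], [0.002, 0.0, -1.0]]
wrist_force: [-0.7, 0.9, -1.7]
opening: 0.0148
```

```bash
python3 -c "
from go import *
see('pot_small_round',(.355,-.2805,0),0,'w5.png')
go(.355,-.2805,.1,2.4)"
```

```text
pot_small_round [(6, 0.72, [216, 18, 307, 105])]
fit [ 0.3563 -0.2769 -0.0202] 0.03344881137259592
t 13.95 shift [ 0.0989 -0.0012  0.1197] turn [ 0.0004 -0.0009  0.0026] rows>= 3.722326472475995 j7 1.6030885130869692 open 0.014813771719032054 F [-0.2677  0.4537 -1.2436]
```

View pics/w5.png

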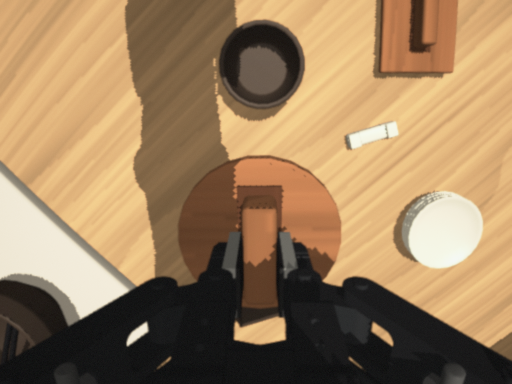

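The small pot is at (262,64) and the small lid is held centred at (260,230). The wrist fit and the overhead fit differ by 3-4 mm, so I use about the mean, well within the 8 mm play.

Request:
{"name": "servo_tool", "arguments": {"moves": [[0,0.04,0.0,0,0,0,0],[0,0.08,0.001,0.01,0,0,0],[0,0.1,0.001,0.04,0,0,0],[0,0.1,0.001,0.075,0,0,0],[0,0.1,0.001,0.105,0,0,0],[0,0.1,0.001,0.12,0,0,0],[0,0.1,0.001,0.13,0,0,0],[0,0.1,0.001,0.135,0,0,0],[0,0.1,0.001,0.139,0,0,0],[0,0.1,0.001,0.142,0,0,0],[0,0.1,0.001,0.145,0,0,0],[0,0.1,0.001,0.147,0,0,0],[0,0.1,0.001,0.149,0,0,0],[0,0.1,0.001,0.15,0,0,0],[0,0.1,0.001,0.15,0,0,0],[0,0.1,0.001,0.15,0,0,0]]}}

```text
time_s: 15.28
ee_pos: [0.3557, -0.2781, 0.0698]
orientation: [[-0.739, 0.674, -0.0], [0.674, 0.739, 0.001], [0.001, 0.001, -1.0]]
wrist_force: [0.7, -0.1, -0.3]
opening: 0.0146
```

Request:
{"name": "servo_tool", "arguments": {"moves": [[0,0,0,0.0005,0,0,0],[0,0,0,0.001,0,0,0],[0,0,0,0.0015,0,0,0],[0,0,0,0.0015,0,0,0]]}}

```text
time_s: 15.62
ee_pos: [0.3558, -0.2782, 0.0685]
orientation: [[-0.739, 0.674, 0.0], [0.674, 0.739, 0.001], [0.0, 0.001, -1.0]]
wrist_force: [-0.8, -0.7, 3.3]
opening: 0.0147
```

Request:
{"name": "servo_tool", "arguments": {"moves": [[0.015,0,0,0.0003,0,0,0],[0.018,0,0,0,0,0,0],[0.03,0,0,-0.0005,0,0,0],[0.045,0,0,-0.001,0,0,0],[0.045,0,0,-0.002,0,0,0],[0.045,0,0,-0.02,0,0,0],[0.045,0,0,-0.05,0,0,0],[0.045,0,0,-0.09,0,0,0],[0.045,-0.02,0,-0.13,0,0,0],[0.045,-0.05,0,-0.15,0,0,0],[0.045,-0.05,0,-0.15,0,0,0]]}}

```text
time_s: 16.53
ee_pos: [0.3986, -0.3165, 0.2241]
orientation: [[-0.739, 0.673, 0.01], [0.673, 0.74, -0.006], [-0.012, 0.003, -1.0]]
wrist_force: [0.4, -0.4, 0.9]
opening: 0.0452
```

```bash
python3 -c "
from go import *
see('lid_small_round',(.356,-.278,2.4),.042,'w6.png')
see('lid_oblong',(.4219,-.1209,2.44),0)
hov((.4219,-.1209),2.44)"
```

```text
lid_small_round [(4, 0.63, [213, 61, 303, 154])]
fit [ 0.3553 -0.2766  2.4046] 0.03254149040026033
lid_oblong [(8, 0.97, [372, 0, 459, 118])]
fit [ 0.42   -0.1172  2.4239] 0.040906230333543125
t 16.73 shift [ 0.056   0.1629 -0.0023] turn [ 0.0004 -0.0026 -0.0376] rows>= 4.131509054064274 j7 1.560924435041652 open 0.045248606172992256 F [-0.4415 -0.7952 -0.8311]
```

View pics/w6.png

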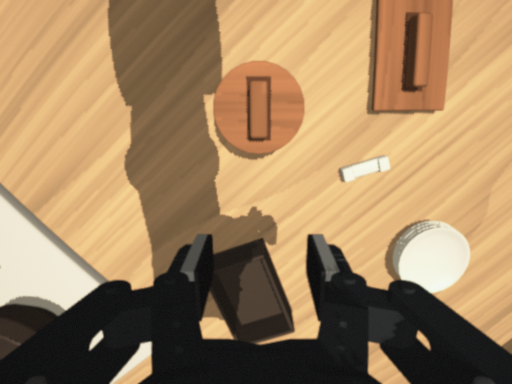

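The small lid sits concentric and level at (258,108). Next is the oblong lid.

Request:
{"name": "servo_tool", "arguments": {"moves": [[0.05,0.056,0.163,-0.002,0,-0.003,-0.038],[0.05,0.056,0.163,-0.002,0,-0.003,-0.038],[0.05,0.056,0.163,-0.002,0,-0.003,-0.038],[0.05,0.056,0.163,-0.002,0,-0.003,-0.038],[0.05,0.056,0.163,-0.002,0,-0.003,-0.038],[0.05,0.056,0.163,-0.002,0,-0.003,-0.038],[0.05,0.056,0.163,-0.002,0,-0.003,-0.038]]}}

```text
time_s: 17.32
ee_pos: [0.4591, -0.1528, 0.2188]
orientation: [[-0.765, 0.644, -0.002], [0.644, 0.765, 0.0], [0.001, -0.001, -1.0]]
wrist_force: [-1.2, -0.5, 0.3]
opening: 0.0502
```

```bash
python3 -c "
from go import *
see('lid_oblong',(.4219,-.1190,2.44),0)
go(.4219,-.120,.023,2.435)"
```

```text
lid_oblong [(5, 0.89, [220, 54, 305, 170]), (238, 0.71, [433, 174, 512, 264])]
fit [ 0.4212 -0.1181  2.4356] 0.01979035639412996
t 17.42 shift [0.0504 0.0024 0.1962] turn [-0.0007 -0.0004  0.0032] rows>= 4.858657020849625 j7 1.1995534189090888 open 0.049850202456733425 F [-0.0587 -0.1668  0.7102]
```

Request:
{"name": "servo_tool", "arguments": {"moves": [[0.05,0.04,0.003,0.03,0,0,0.003],[0.05,0.051,0.003,0.07,0,0,0.003],[0.05,0.051,0.003,0.11,0,0,0.003],[0.05,0.051,0.003,0.15,0,0,0.003],[0.05,0.051,0.003,0.175,0,0,0.003],[0.05,0.051,0.003,0.19,0,0,0.003],[0.05,0.051,0.003,0.195,0,0,0.003],[0.05,0.051,0.003,0.196,0,0,0.003],[0.0,0.051,0.003,0.196,0,0,0.003],[0.0,0.051,0.003,0.196,0,0,0.003],[0.0,0.051,0.003,0.196,0,0,0.003],[0.0,0.051,0.003,0.196,0,0,0.003],[0.0,0.051,0.003,0.196,0,0,0.003],[0.0,0.051,0.003,0.196,0,0,0.003]], "newtons": 40}}

```text
time_s: 18.58
ee_pos: [0.4228, -0.1196, 0.0245]
orientation: [[-0.761, 0.649, 0.002], [0.649, 0.761, -0.001], [-0.002, 0.001, -1.0]]
wrist_force: [-1.4, -0.9, 5.6]
opening: 0.015
```

Request:
{"name": "servo_tool", "arguments": {"moves": [[0,0,0,-0.005,0,0,0],[0,0,0,-0.02,0,0,0],[0,0,0,-0.05,0,0,0],[0,0,0,-0.085,0,0,0],[0,0,0,-0.12,0,0,0],[0,0,0,-0.155,0,0,0],[0,0,0,-0.19,0,0,0],[0,0,0,-0.195,0,0,0],[0,0,0,-0.195,0,0,0]]}}

```text
time_s: 19.33
ee_pos: [0.424, -0.1197, 0.2225]
orientation: [[-0.761, 0.649, 0.008], [0.649, 0.761, -0.0], [-0.007, 0.005, -1.0]]
wrist_force: [0.1, -1.2, -1.6]
opening: 0.0153
```

```bash
python3 -c "
from go import *
hov((.5158,-.4384),2.752,.22,.115)"
```

```text
t 19.33 shift [-0.386  -0.1471  0.0043] turn [ 0.0041  0.0074 -0.3166] rows>= 9.906382630633356 j7 1.1005963878146798 open 0.015283718053091925 F [ 0.0674 -1.1678 -1.6463]
```

Request:
{"name": "servo_tool", "arguments": {"moves": [[0,-0.028,-0.011,0,0,0,-0.03],[0,-0.066,-0.025,0,0,0,-0.06],[0,-0.104,-0.04,0,0,0,-0.09],[0,-0.142,-0.054,0,0,0,-0.12],[0,-0.18,-0.069,0,0,0,-0.15],[0,-0.218,-0.083,0,0,0,-0.18],[0,-0.256,-0.098,0,0,0,-0.21],[0,-0.294,-0.112,0,0,0,-0.24],[0,-0.332,-0.127,0,0,0,-0.27],[0,-0.365,-0.139,0.002,0.002,0.004,-0.3],[0,-0.386,-0.147,0.004,0.004,0.007,-0.317],[0,-0.386,-0.147,0.004,0.004,0.007,-0.317],[0,-0.386,-0.147,0.004,0.004,0.007,-0.317]]}}

```text
time_s: 20.42
ee_pos: [0.6211, -0.4829, 0.217]
orientation: [[-0.924, 0.381, -0.003], [0.381, 0.924, 0.002], [0.004, 0.0, -1.0]]
wrist_force: [-0.9, -0.2, -0.9]
opening: 0.0152
```

```bash
python3 -c "
from go import *
see('pot_oblong',(.5158,-.4384,2.752),0,'w7.png')
go(.5158,-.4384,.1,2.752)"
```

```text
pot_oblong [(4, 0.63, [219, 0, 306, 114])]
fit [ 0.515  -0.4365  2.756 ] 0.015703031112297983
t 20.52 shift [ 0.1141 -0.0009  0.1192] turn [ 0.001  -0.0015  0.0003] rows>= 3.9566276299334775 j7 1.9574825922362193 open 0.01496426727309787 F [-0.5293  1.2084 -0.6028]
```

View pics/w7.png

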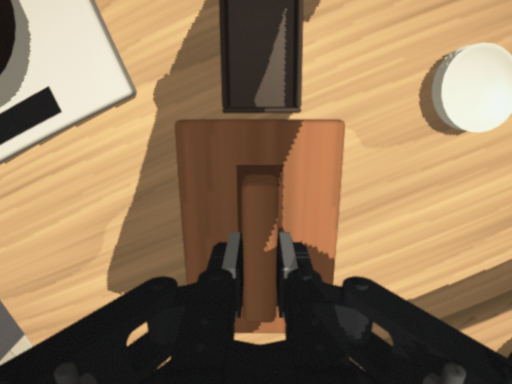

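The oblong pot (columns 220-302) lines up with the held lid (176-344) in angle and laterally. Lowering.

Request:
{"name": "servo_tool", "arguments": {"moves": [[0,0.04,0,0,0,0,0],[0,0.08,0,0.01,0,0,0],[0,0.108,0,0.035,0,0,0],[0,0.113,0,0.075,0.001,-0.001,0],[0,0.113,0,0.105,0.001,-0.001,0],[0,0.113,0,0.123,0.001,-0.001,0],[0,0.113,0,0.133,0.001,-0.001,0],[0,0.113,0,0.139,0.001,-0.001,0],[0,0.113,0,0.143,0.001,-0.001,0],[0,0.113,0,0.147,0.001,-0.001,0],[0,0.113,0,0.15,0.001,-0.001,0],[0,0.113,0,0.152,0.001,-0.001,0],[0,0.113,0,0.153,0.001,-0.001,0],[0,0.113,0,0.154,0.001,-0.001,0],[0,0.113,0,0.154,0.001,-0.001,0],[0,0.113,0,0.154,0.001,-0.001,0]]}}

```text
time_s: 21.85
ee_pos: [0.5172, -0.438, 0.0654]
orientation: [[-0.925, 0.38, -0.0], [0.38, 0.925, 0.0], [0.0, -0.0, -1.0]]
wrist_force: [-0.5, 0.1, -1.0]
opening: 0.0148
```

Request:
{"name": "servo_tool", "arguments": {"moves": [[0,0,0,0.001,0,0,0],[0,0,0,0.002,0,0,0],[0,0,0,0.0025,0,0,0],[0,0,0,0.003,0,0,0],[0,0,0,0.0035,0,0,0],[0,0,0,0.0035,0,0,0]]}}

```text
time_s: 22.35
ee_pos: [0.5171, -0.438, 0.0618]
orientation: [[-0.925, 0.38, -0.0], [0.38, 0.925, 0.0], [0.0, -0.0, -1.0]]
wrist_force: [0.3, 0.2, -1.8]
opening: 0.0151
```

Request:
{"name": "servo_tool", "arguments": {"moves": [[0,0,0,0.0005,0,0,0],[0,0,0,0.001,0,0,0],[0,0,0,0.001,0,0,0]]}}

```text
time_s: 22.6
ee_pos: [0.5172, -0.438, 0.0616]
orientation: [[-0.925, 0.38, 0.0], [0.38, 0.925, 0.0], [-0.0, 0.0, -1.0]]
wrist_force: [-1.4, 2.8, 7.4]
opening: 0.0147
```

Contact at 0.0616, as predicted (0.0615). Release and rise.

Request:
{"name": "servo_tool", "arguments": {"moves": [[0.015,0,0,0,0,0,0],[0.018,0,0,0,0,0,0],[0.03,0,0,-0.0005,0,0,0],[0.045,0,0,-0.001,0,0,0],[0.045,0,0,-0.002,0,0,0],[0.045,0,0,-0.02,0,0,0],[0.045,0,0,-0.05,0,0,0],[0.045,0,0,-0.09,0,0,0],[0.045,-0.02,0,-0.13,0,0,0],[0.045,-0.05,0,-0.15,0,0,0],[0.045,-0.05,0,-0.15,0,0,0]]}}

```text
time_s: 23.52
ee_pos: [0.5703, -0.4593, 0.2186]
orientation: [[-0.926, 0.377, 0.011], [0.377, 0.926, -0.007], [-0.013, -0.002, -1.0]]
wrist_force: [0.6, 0.9, -0.0]
opening: 0.0453
```

```bash
python3 -c "
from go import *
see('lid_oblong',(.5155,-.4375,2.75),.037,'w8.png')
hov((.6875,.0063),2.71)"
```

```text
lid_oblong [(5, 0.96, [213, 40, 309, 170])]
fit [ 0.5166 -0.4362  2.7491] 0.022601936688523172
t 23.62 shift [ 0.0119  0.4734 -0.0078] turn [-0.0004  0.0021  0.0433] rows>= 11.358256145233973 j7 1.989775808855147 open 0.0452879211197395 F [-0.1406  0.0253  0.0396]
```

View pics/w8.png

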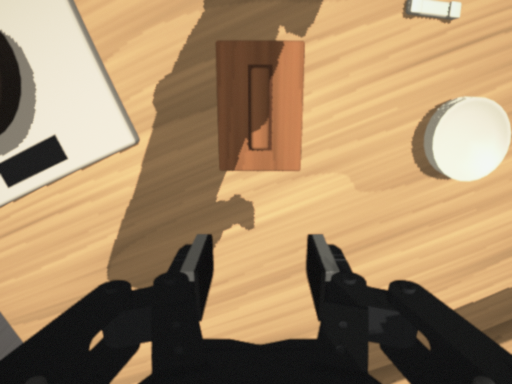

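The oblong lid is seated at (260,105), fit residual 0.02. Next is the large round lid.

Request:
{"name": "servo_tool", "arguments": {"moves": [[0.05,0.012,0.473,-0.008,0,0.002,0.043],[0.05,0.012,0.473,-0.008,0,0.002,0.043],[0.05,0.012,0.473,-0.008,0,0.002,0.043],[0.05,0.012,0.473,-0.008,0,0.002,0.043],[0.05,0.012,0.473,-0.008,0,0.002,0.043],[0.05,0.012,0.473,-0.008,0,0.002,0.043],[0.05,0.012,0.473,-0.008,0,0.002,0.043],[0.05,0.012,0.473,-0.008,0,0.002,0.043],[0.05,0.012,0.473,-0.008,0,0.002,0.043],[0.05,0.012,0.473,-0.008,0,0.002,0.043],[0.05,0.012,0.473,-0.008,0,0.002,0.043],[0.05,0.012,0.473,-0.008,0,0.002,0.043],[0.05,0.012,0.473,-0.008,0,0.002,0.043],[0.05,0.012,0.473,-0.008,0,0.002,0.043],[0.05,0.012,0.473,-0.008,0,0.002,0.043]]}}

```text
time_s: 24.87
ee_pos: [0.7314, -0.0168, 0.2192]
orientation: [[-0.908, 0.42, -0.002], [0.42, 0.908, -0.002], [0.001, -0.003, -1.0]]
wrist_force: [0.4, 0.5, -0.1]
opening: 0.0498
```

```bash
python3 -c "
from go import *
see('lid_big_round',(.6875,.0063,2.71),0,'w9.png')
go(.6875,.0063,.023,2.71)"
```

```text
lid_big_round [(4, 0.64, [209, 59, 320, 168])]
fit [0.6873 0.0068 2.9751] 0.041360362367268144
t 24.97 shift [0.0501 0.0032 0.1969] turn [-0.0018 -0.0003 -0.0027] rows>= 4.872634071171546 j7 1.2774642321966703 open 0.050239639442286606 F [-0.0406 -0.9784 -0.5987]
```

View pics/w9.png

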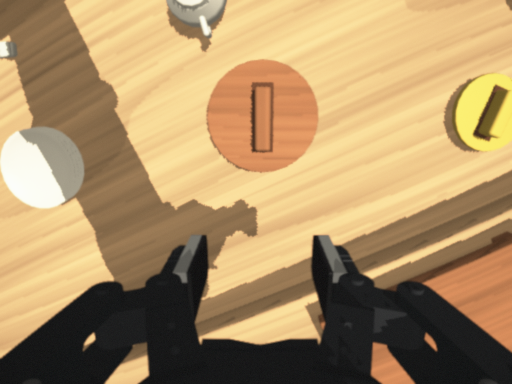

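The big lid is at (263,116), with its batten parallel to the tool. Grasping.

Request:
{"name": "servo_tool", "arguments": {"moves": [[0.05,0.04,0.003,0.03,0,0,-0.01],[0.05,0.05,0.003,0.07,0,0,-0.01],[0.05,0.05,0.003,0.11,0,0,-0.01],[0.05,0.05,0.003,0.15,0,0,-0.01],[0.05,0.05,0.003,0.175,0,0,-0.01],[0.05,0.05,0.003,0.19,0,0,-0.01],[0.05,0.05,0.003,0.195,0,0,-0.01],[0.05,0.05,0.003,0.197,0,0,-0.01],[0.0,0.05,0.003,0.197,0,0,-0.01],[0.0,0.05,0.003,0.197,0,0,-0.01],[0.0,0.05,0.003,0.197,0,0,-0.01],[0.0,0.05,0.003,0.197,0,0,-0.01],[0.0,0.05,0.003,0.197,0,0,-0.01],[0.0,0.05,0.003,0.197,0,0,-0.01]], "newtons": 40}}

```text
time_s: 26.13
ee_pos: [0.6888, 0.0059, 0.0248]
orientation: [[-0.911, 0.412, 0.002], [0.412, 0.911, -0.001], [-0.002, -0.0, -1.0]]
wrist_force: [-1.1, 0.3, 7.6]
opening: 0.0149
```

Request:
{"name": "servo_tool", "arguments": {"moves": [[0,0,0,-0.005,0,0,0],[0,0,0,-0.02,0,0,0],[0,0,0,-0.05,0,0,0],[0,0,0,-0.085,0,0,0],[0,0,0,-0.12,0,0,0],[0,0,0,-0.155,0,0,0],[0,0,0,-0.19,0,0,0],[0,0,0,-0.195,0,0,0],[0,0,0,-0.195,0,0,0]]}}

```text
time_s: 26.88
ee_pos: [0.69, 0.0059, 0.2238]
orientation: [[-0.911, 0.412, 0.008], [0.412, 0.911, -0.001], [-0.008, 0.003, -1.0]]
wrist_force: [-0.3, 0.8, -1.4]
opening: 0.0149
```

```bash
python3 -c "
from go import *
hov((.4325,.1203),2.75,.22,.115)"
```

```text
t 26.88 shift [0.1668 0.002  0.0025] turn [ 0.0025  0.0079 -0.0327] rows>= 4.00163220084154 j7 1.251544554076561 open 0.014931325309687712 F [-0.3033  0.7576 -1.4377]
```

Request:
{"name": "servo_tool", "arguments": {"moves": [[0,0.03,0,0,0,0,0],[0,0.07,0.001,0.001,0,0.002,-0.01],[0,0.11,0.002,0.002,0.001,0.004,-0.02],[0,0.145,0.002,0.002,0.002,0.008,-0.033],[0,0.167,0.002,0.002,0.002,0.008,-0.033],[0,0.167,0.002,0.002,0.002,0.008,-0.033],[0,0.167,0.002,0.002,0.002,0.008,-0.033]]}}

```text
time_s: 27.47
ee_pos: [0.5372, 0.0773, 0.2198]
orientation: [[-0.925, 0.38, -0.001], [0.38, 0.925, 0.001], [0.002, 0.0, -1.0]]
wrist_force: [0.5, 0.1, -0.8]
opening: 0.0151
```

```bash
python3 -c "
from go import *
see('pot_big_round',(.4325,.1203,2.752),0,'w10.png')
go(.4325,.1203,.1,2.752)"
```

```text
pot_big_round [(2, 0.61, [193, 0, 321, 109])]
fit [0.4323 0.1222 2.978 ] 0.021111571961841546
t 27.57 shift [0.1153 0.0002 0.1201] turn [ 0.      0.     -0.0021] rows>= 3.9927966437258195 j7 1.0921436558832012 open 0.015118144903283885 F [ 1.5129  0.2466 -0.6364]
```

View pics/w10.png

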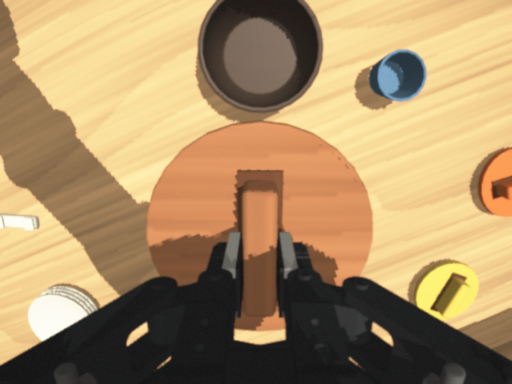

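The big pot is at (261,50) and the held lid is centred at (260,230). Sake cup and jug are clear. Lowering.

Request:
{"name": "servo_tool", "arguments": {"moves": [[0,0.04,0,0,0,0,0],[0,0.08,0,0.005,0,0,0],[0,0.108,0.001,0.03,0,0,0],[0,0.114,0.001,0.07,0,0,0],[0,0.114,0.001,0.1,0,0,0],[0,0.114,0.001,0.115,0,0,0],[0,0.114,0.001,0.123,0,0,0],[0,0.114,0.001,0.129,0,0,0],[0,0.114,0.001,0.133,0,0,0],[0,0.114,0.001,0.136,0,0,0],[0,0.114,0.001,0.139,0,0,0],[0,0.114,0.001,0.141,0,0,0],[0,0.114,0.001,0.142,0,0,0],[0,0.114,0.001,0.142,0,0,0],[0,0.114,0.001,0.142,0,0,0]]}}

```text
time_s: 28.82
ee_pos: [0.4342, 0.1206, 0.0783]
orientation: [[-0.924, 0.382, 0.0], [0.382, 0.924, 0.0], [-0.0, 0.0, -1.0]]
wrist_force: [0.0, 0.2, -0.9]
opening: 0.0151
```

Request:
{"name": "servo_tool", "arguments": {"moves": [[0,0,0,0.0007,0,0,0],[0,0,0,0.0013,0,0,0],[0,0,0,0.002,0,0,0],[0,0,0,0.002,0,0,0]]}}

```text
time_s: 29.15
ee_pos: [0.4344, 0.1208, 0.077]
orientation: [[-0.924, 0.382, 0.001], [0.382, 0.924, 0.001], [-0.0, 0.001, -1.0]]
wrist_force: [-3.8, -0.9, 13.2]
opening: 0.015
```

Contact at 0.077, as expected. Release, rise and back off.

Request:
{"name": "servo_tool", "arguments": {"moves": [[0.015,0,0,0,0,0,0],[0.018,0,0,0,0,0,0],[0.03,0,0,-0.0005,0,0,0],[0.045,0,0,-0.001,0,0,0],[0.045,0,0,-0.002,0,0,0],[0.045,0,0,-0.02,0,0,0],[0.045,0,0,-0.05,0,0,0],[0.045,0,0,-0.09,0,0,0],[0.045,-0.03,0,-0.13,0,0,0],[0.045,-0.06,0,-0.17,0,0,0],[0.045,-0.09,0,-0.19,0,0,0],[0.045,-0.13,0,-0.2,0,0,0],[0.045,-0.17,0,-0.2,0,0,0],[0.045,-0.2,0,-0.2,0,0,0],[0.045,-0.2,0,-0.2,0,0,0]]}}

```text
time_s: 30.4
ee_pos: [0.6239, 0.0402, 0.2764]
orientation: [[-0.923, 0.385, 0.003], [0.385, 0.923, -0.003], [-0.004, -0.001, -1.0]]
wrist_force: [-1.0, -0.1, 0.5]
opening: 0.0449
```

```bash
python3 -c "
from go import *
import fit as F
F.S=2
c=ctrl.camera('top');save(c,'top2.png');s=ctrl.camera('scene');save(s,'scene2.png',(150,70,400,310),3 if 0 else 2.4)
for n,g,z in [('lid_big_round',(.433,.1212,2.75),.052),('lid_square',(.363,.295,2.718),.047),('lid_small_round',(.356,-.278,2.4),.042),('lid_oblong',(.5155,-.4375,2.75),.037),('soy_jug',(.55,-.003,0),0),('sake_cup',(.499,.2356,0),0)]:
  for cam,cc in (('top',c),('scene',s)):
    gp=proj(cc,[*g[:2],z+.017])[0]
    for r in ctrl.regions_of(n,cam):
      if np.linalg.norm(np.argwhere(r['pixels'])[:,::-1].mean(0)-gp)<12: print(n,cam,*F.fit(n,[(cc,r['pixels'])],g,z,yaws=(g[2],)));break
print(ctrl.get_obs()['time_s'])
"
```

```text
lid_big_round scene [0.4315 0.1193 2.9028] 0.11628540305010893
lid_square top [0.3628 0.3001 2.6326] 0.44075829383886256
lid_small_round top [ 0.3558 -0.2786  2.5831] 0.06731984829329962
lid_oblong top [ 0.5173 -0.4378  2.7548] 0.07976456261416687
lid_oblong scene [ 0.5159 -0.4365  2.7844] 0.05778781038374714
soy_jug top [ 0.5588 -0.0151  0.1724] 0.6328502415458936
soy_jug scene [ 0.5524 -0.0037  0.2002] 0.37109826589595374
sake_cup scene [ 0.5031  0.2416 -0.0047] 0.13057075840500387
31.1
```

View pics/top2.png

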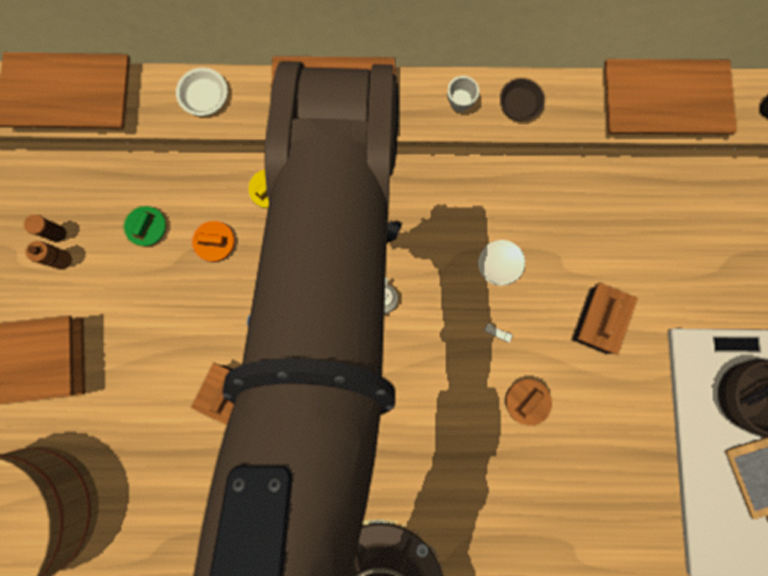

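View pics/scene2.png

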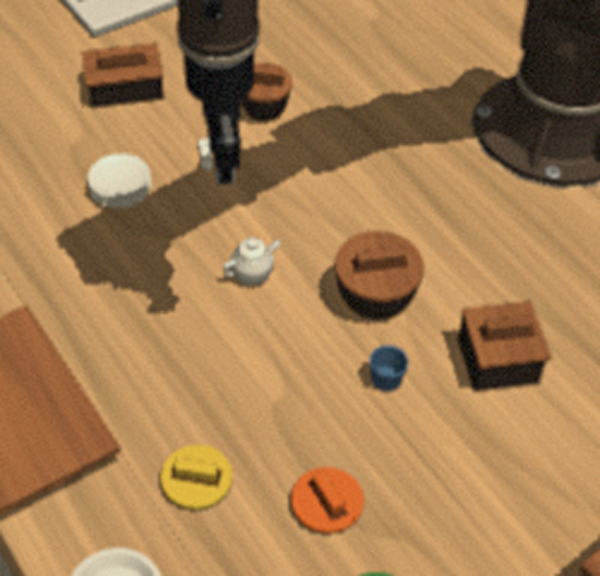

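All four lids sit flat on their own pots in the scene view: big (378,272), square (504,342), oblong (122,72) and small (268,88). The jug (250,262) and cup (388,367) are standing, and the robot is clear of everything. Handing in.

```bash
python3 -c "
from h import *
print(ctrl.finish_job(),ctrl.get_obs()['time_s'])"
```

```text
the job is handed in; nothing more can be done
the job is handed in; nothing more can be done
```

All four lids are on their own pots and the job is handed in, at about 31 s of the 120 s allowed. I gripped each lid by its batten, lowered it in millimetre steps until it touched the rim, then released it. They went on in the order square, small round, oblong, big round.

**Seating:** each lid touched down within 1 mm of the height expected for a seated lid. Close wrist-camera views after release confirmed the square, small round and oblong lids seated and level. The big round lid I checked only in the final scene picture, where it looks level and centred and fits to about 2 mm.

**Bystanders:** the soy jug and sake cup look upright and in place in the final scene view.

**Checks that failed or disagreed:**
- In the final overhead picture the arm partly hid the square lid and the jug and fully hid the big lid and the cup, so those overhead fits were missing or poor.
- The wrist and overhead fits for the small pot differed by about 4 mm, within the 8 mm of play, so I placed its lid at about the mean.
- Setting the square lid down briefly pushed the wrist force to 41 N. I took this to be within the rules, since the lid was pressing on the rim rather than the gripper's body; the other contacts stayed under 14 N.

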